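Clamp an empty screen frame in the framing jig

ROBOT

A 6-joint arm with a two-finger parallel gripper is mounted at the origin on the work surface. World frame = base frame: x ahead of the robot, y to its left, z up, the work surface at z = 0. Lengths are in m, angles in rad, forces in N, time in s.
With the tool pointing down it reaches from about 0.15 to 0.775 m from the base axis. Payload 6.1 kg.
Tool frame: the origin (TCP) lies at the very end of the fingers, on their centre line; the grasp point (between the pads) lies 19 mm behind it; z points along the fingers, y is the line along which they close (so a half turn about z gives the same grasp; the last joint's range is limited). The gripper opens to 85 mm and grips with 20 to 120 N. Pads are 22 mm wide; open, the fingers measure 114 mm over their backs; the gripper's body (76 mm by 85 mm) begins 54 mm behind the grasp point. The pads swing forward as they close: fully open they stand 13 mm farther back than shut.
Start: joints at [1.155, 0.126, -0.04, 1.405, 0, 1.571], TCP at [0.212, 0.48, 0.231] pointing down, gripper open.
Joint ranges: [-2.72, 2.72], [-0.95, 1.95], [-1.27, 1.35], [-1.78, 2.02], [-1.46, 1.47], [-3.14, 3.14]. Speed limits (rad/s): [2.39, 2.39, 3.01, 3.14, 3.14, 3.14].

INTERFACE

Orientations are given as a unit quaternion [w, x, y, z].
In Python, from cell import bot gives the robot as it stands. The module is installed in compiled form; this text tells all that it offers.
- The arm moves only by the tool apply_moves, never from a script. Its argument "increments" is one flat list of numbers, 7 for each row, row after row: the shift along the world's x, y, z in mm, then the turn, a rotation vector about the world's x, y, z in degrees, then the finger opening in mm, from 0 to 85.4. In form: [x, y, z, ax, ay, az, fingers, x, y, z, ax, ay, az, fingers, ...]. A call has exactly 8 rows; each row shifts and turns the commanded pose from where the row before left it; what a row does not reach is not made up. A row lasts 1/10 s, in which the tool goes at most 50 mm and 8.59 degrees, less where a joint would pass 70% of its speed; a pose out of reach is approached as far as the arm can. A call is refused whole if a number of a shift passes 50 or a number of a turn 8.59, either way. A call with a gripper value outside its range is refused whole. The fingers move at their own pace and stop on an object; "force" is the grip in N (left out, the last holds). Time passes only in rows, so rows that do not move let the fingers close, or fill a call up. It gives the time, the measured TCP pose, the force, the opening and the grip force at its end, in the units of the state.
- bot.read_state(): the state, without advancing time (a new reading comes with each control period).
- bot.snapshot(name): name is "side" or "top"; returns (picture, depth): 384x512x3 uint8, red, green, blue; 384x512 float32, m along the optical axis (not along the pixel's ray), 0 where there is no reading.
- bot.camera_model(name): a dict with "K" (3x3 intrinsics, pixels), "view" (4x4, takes a point from world to camera coordinates). Camera axes: x right, y up, looking along -z (the intrinsics and any distortion apply to the point x, -y, -z); pixel columns grow to the right and rows downward; lengths in m; the calibration is good to about 2 mm. A picture is of the moment at which its call begins. camera_model takes no time and is no camera call.
- bot.hand_in(): hands the job in; it is judged then, once.
Trained networks look in the newest picture that a camera, given by its name, has taken for a name from the list of things; names that differ only in an ending like _2 or _b are one class to them, and where a whole thing is asked for, a point or a joint stands for the part that bears it (a point fixed in the world has none). Each returns a list of dicts, best first, with "p" (0 to 1); they miss things now and then, are a little off and sometimes report something else, mostly with a low value. They report only what shows in the picture. A call takes as long as a camera call.
- bot.spot_in(camera, query): "position" ([x, y, z] in m, in world coordinates, good to about 4 mm: the middle of the surface that is visible of it).
- bot.cut_out(camera, query): "region" (384x512 bool, what is visible of it).
The state is a dict: "t": time; "joint_positions": joint angles; "qd": joint speeds; "effort": joint torques, N m; "tcp_pos": TCP position; "orientation": TCP orientation; "ft_force": force on the tool from outside, world axes, zero at the start; "wrist_torque": the same for the moment, N m; "opening": finger opening in m; "finger_force": force on a finger pad.
Only numpy, scipy, OpenCV 4.12 (cv2) and the standard library are available. Lean on these libraries where they do the work, as an engineer would, in place of code of your own. Each camera call takes 0.05 s, during which the arm holds its last target. There are 200 camera calls.

TASK

Slide the empty wooden frame fully home into the corner of the two aluminium fences on the white jig board, flat and square against both. Then tighten the clamp's slanted ratchet knob clockwise until its tip presses on the frame and the knob slips and clicks over well past that point (about a quarter turn of slip is plenty), and let go. Leave the jars, tools and other things around where they are.

Things in the scene. Friction and masses are not known exactly. Their poses are not given: they have to be found in the camera images.
- jig: Fixed framing jig: white board 12 mm thick; origin on the table under it, x away from the robot, y to the left, z up. Board x -170 to +200, y -170 to +170 mm. Aluminium fences rise 15 mm above it: far fence, inner face at x = +100 (y -100 to +100), and left fence, inner face at y = +80 (x -60 to +90).
- clamp_boss (a point): Centre of the clamp's slanted dark steel boss, 28 mm across, 40 mm long, fixed on an arm (top 84 mm above the table) from a post behind the far fence; axes as the jig's, at its x = 63, y = 0, z = 78 mm. The clamp axis runs through it in the jig's xz plane, 32 degrees from vertical, the upper end leaning to the robot (-x).
- frame: Loose empty wooden frame, 190 (its x) x 160 (its y) x 18 mm, rails 24 mm wide, 0.2 to 0.45 kg, flat on the board. Origin: centre of its underside, x away from the robot; near rail's centre line at x = -83 mm. Fully home its origin is at x = +5, y = 0, z = 12 mm in the jig's frame, at the same yaw. The clamp tip clears its top by only 4 to 7 mm: slide it, do not lift.
- plunger: The clamp's pressing rod, 10 mm across, origin at the centre of its white ball tip (14 mm across); z points up along the slanted clamp axis. It moves down the axis 4 mm per rad of the screw, without turning, and meets the middle of the homed frame's far rail.
- knob_grip (a point): Middle of the black fluted round knob, on its axis, 112 mm above the table (jig x = 41, y = 0, z = 112 mm). Knob 38 mm across, 28 mm tall; z points out of its top along the clamp axis. It turns with the knob; the knob never moves along its axis. 6 mm below the knob starts the boss. Grip its side, tool along the axis; clockwise seen from its top tightens. Runs down at 0.08 N m, slips at 0.15 N m.
- screw (a joint): Turn of the clamp's inner screw (rad), grows when tightened; starts at 0.3 to 1.2, the tip meets the homed frame at about 2.4 and the screw stops soon after. It stays where it is left. With no frame under the tip it runs on to 3.4.
- knob (a joint): Slip of the knob against the inner screw (rad), the ratchet: 0 at the start, about 0 while the screw turns along, grows with clockwise turning once the set torque is reached. Counts as clicked over above 0.3.
- ink_pot: Bystander, loose: small closed ink jar, 44 mm across, 50 mm tall, on the board behind the far fence at the right; origin at the centre of its underside.
- tape_roll: Bystander, loose: cardboard tape core, 50 mm across, 24 mm tall, on the board behind the far fence at the left; origin at the centre of its underside.
- squeegee: Bystander, loose: wooden squeegee 100 x 220 x 22 mm with a rubber blade along one long side, flat on the table to the left; origin under its centre.
- ink_tub: Bystander, loose: closed tub 90 mm across, 100 mm tall, on the table to the left; origin at the centre of its underside.
- ink_knife: Bystander, loose: ink knife (spatula) 220 mm long, flat on the table to the right; long side along its x.
- mug: Bystander, loose: white mug 80 mm across, 90 mm tall, on the table to the right; origin at the centre of its underside.
- corner_block: Bystander, loose: wooden block 90 x 45 x 30 mm on the table to the right; origin at the centre of its underside.

How it is judged:
By the outcome, as a careful person would: the job done as asked, in the order asked, and still so for the second after the job is handed in, with the robot touching nothing.
It also fails if it takes over 51 s, if anything falls off the work surface, if the arm or the gripper's body presses on something with over 40 N, if the wrist force passes 120 N, or if a joint passes its speed limit or range.

## Working session

There is one attempt and no reset: what is moved stays moved. The work goes in short steps, Python scripts to look and compute and a tool call to move; the robot and the scene stay as the last step left them, time stands still between calls to the robot, and variables do not carry over. Pictures are saved under pics/ and viewed, at most 10 in all, crops included, and the job is handed in when it is done.

Besides the shell and the picture viewer there is one more tool, called as name(argument=value, ...) on one line, values as JSON. apply_moves: Moves the arm, as the interface text tells. Its arguments: {"type":"object","properties":{"increments":{"type":"array","items":{"type":"number"}},"force":{"type":"number"}},"required":["increments"]}

```bash
mkdir -p pics; python3 - <<'E'
from cell import bot
import numpy as np,cv2
s=bot.read_state();print(s['t'],s['tcp_pos'],s['orientation'],s['opening'])
for c in ("side","top"):
    im,d=bot.snapshot(c);cv2.imwrite(f"pics/{c}0.png",im[...,::-1]);np.save(f"{c}0.npy",d)
    m=bot.camera_model(c);print(c,m)
    for q in ("jig","frame","knob_grip","clamp_boss","plunger","ink_pot","tape_roll"):
        try:print(q,[(np.round(r['position'],4),round(r['p'],2)) for r in bot.spot_in(c,q)[:2]])
        except Exception as e:print(q,e)
E
```

```text
0.0 [0.21188115 0.47991114 0.23053549] [-1.76590083e-04  2.06402852e-01  9.78466783e-01 -7.65903491e-04] 0.08554383214682319
side {'K': array([[497.42926399,   0.        , 259.40161734],
       [  0.        , 497.42926399, 188.81965353],
       [  0.        ,   0.        ,   1.        ]]), 'view': array([[ 0.73261516,  0.68036605,  0.01941815, -0.39205773],
       [-0.42169461,  0.43131525,  0.79758436,  0.17599806],
       [ 0.53427398, -0.59251092,  0.60289479, -2.06021747],
       [ 0.        ,  0.        ,  0.        ,  1.        ]])}
jig [(array([ 0.6764, -0.0548,  0.0123]), 0.57), (array([ 0.7544, -0.1825,  0.0487]), 0.5)]
frame [(array([ 0.5677, -0.073 ,  0.0329]), 0.8)]
knob_grip [(array([ 0.6596, -0.0481,  0.1227]), 0.42)]
clamp_boss []
plunger [(array([0.5903, 0.4069, 0.0268]), 0.46)]
ink_pot [(array([ 0.7493, -0.1826,  0.0524]), 0.66), (array([ 0.6678, -0.0565,  0.0139]), 0.4)]
tape_roll [(array([0.7931, 0.0575, 0.0292]), 0.68), (array([ 0.6649, -0.0516,  0.1172]), 0.38)]
top {'K': array([[425.58640552,   0.        , 253.95531324],
       [  0.        , 425.58640552, 196.82777936],
       [  0.        ,   0.        ,   1.        ]]), 'view': array([[ 0.01925274, -0.99977613,  0.0087767 , -0.04267294],
       [ 0.99820888,  0.01971839,  0.056482  , -0.58581653],
       [-0.05664242,  0.00767355,  0.99836504, -1.55914515],
       [ 0.        ,  0.        ,  0.        ,  1.        ]])}
jig []
frame [(array([ 0.5496, -0.0705,  0.0287]), 0.64)]
knob_grip [(array([ 0.6489, -0.0358,  0.1215]), 0.43)]
clamp_boss [(array([ 0.638 , -0.0242,  0.0098]), 0.63)]
plunger []
ink_pot [(array([ 0.6522, -0.0313,  0.1252]), 0.54)]
tape_roll [(array([ 0.6387, -0.4479,  0.0373]), 0.6), (array([0.5757, 0.4198, 0.0213]), 0.27)]
```

View pics/top0.png

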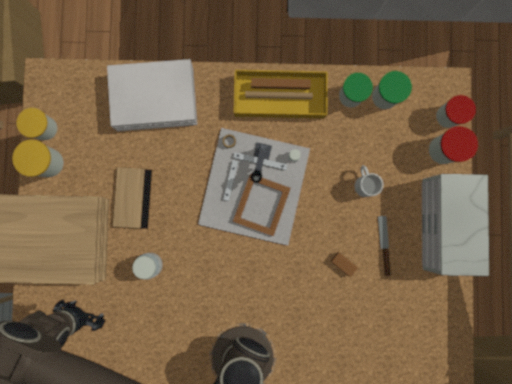

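View pics/side0.png

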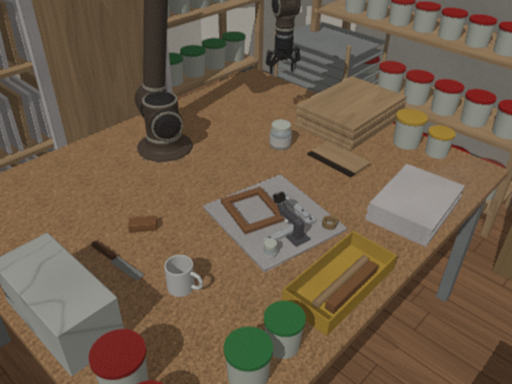

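```bash
cat > h.py <<'E'
from cell import bot
import numpy as np,cv2
def ray(c,u,v,z):
    "world point(s) on pixel ray at height z"
    m=bot.camera_model(c);K=m['K'];V=m['view'];R=V[:3,:3];o=-R.T@V[:3,3]
    u=np.asarray(u,float);v=np.asarray(v,float)
    d=np.stack([(u-K[0,2])/K[0,0],-(v-K[1,2])/K[1,1],-np.ones_like(u)],-1)@R
    return o+d*((z-o[2])/d[...,2])[...,None]
def proj(c,P):
    m=bot.camera_model(c);p=np.asarray(P)@m['view'][:3,:3].T+m['view'][:3,3]
    return np.stack([m['K'][0,0]*p[...,0]/-p[...,2]+m['K'][0,2],-m['K'][1,1]*p[...,1]/-p[...,2]+m['K'][1,2]],-1)
def cloud(c,d):
    m=bot.camera_model(c);K=m['K'];V=m['view'];v,u=np.mgrid[:384,:512]
    p=np.stack([(u-K[0,2])/K[0,0]*d,-(v-K[1,2])/K[1,1]*d,-d],-1)
    return (p-V[:3,3])@V[:3,:3]
def rect(P):
    (cx,cy),(w,h),a=cv2.minAreaRect((P[:,:2]*1000).astype(np.float32));return np.round([cx,cy,w,h,a],1)
E
python3 - <<'E'
from h import *
from scipy import ndimage as nd
for c,h in (("top",0.012),("side",0.012)):
    im=cv2.imread(f"pics/{c}0.png");d=np.load(f"{c}0.npy");P=cloud(c,d)
    near=(np.hypot(P[...,0]-.6,P[...,1]+.06)<.3)
    b=near&(abs(P[...,2]-.012)<.009)
    hsv=cv2.cvtColor(im,cv2.COLOR_BGR2HSV)
    white=near&(hsv[...,1]<50)&(hsv[...,2]>90)&(P[...,2]<.045)
    l,n=nd.label(white);k=np.argmax(nd.sum(white,l,range(1,n+1)))+1;w=l==k
    v,u=np.nonzero(w);print(c,'board',rect(ray(c,u,v,.012)),w.sum())
    w2=np.zeros_like(w)
    r=bot.cut_out(c,"frame")
    for q in r[:1]:
        v,u=np.nonzero(q['region']);print('frame',q['p'],rect(ray(c,u,v,.030)),np.median(P[q['region']][:,2]),q['region'].sum())
    v0,u0=(125,195) if c=="top" else (170,195)
    H,W=(125,125) if c=="top" else (110,150)
    cr=cv2.resize(im[v0:v0+H,u0:u0+W],None,fx=4.6,fy=4.6,interpolation=cv2.INTER_CUBIC);cv2.imwrite(f"pics/{c}crop.png",cr)
E
```

```text
top board [627.4 -30.1 341.6 371.5  78. ] 6204
frame 0.61 [560.9 -58.  159.8 188.5  71.2] 0.03085416672026506 922
side board [631.3 -36.  346.  377.   78. ] 4380
frame 0.9 [565.1 -65.4 167.3 205.5  71.4] 0.029222225095158344 1107
```

View pics/topcrop.png

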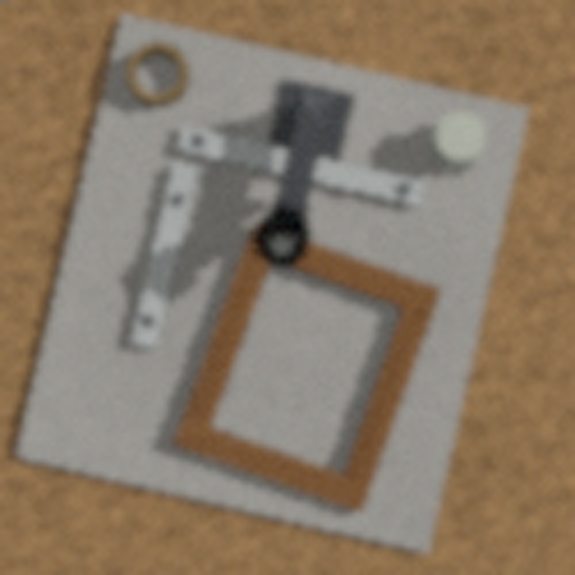

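View pics/sidecrop.png

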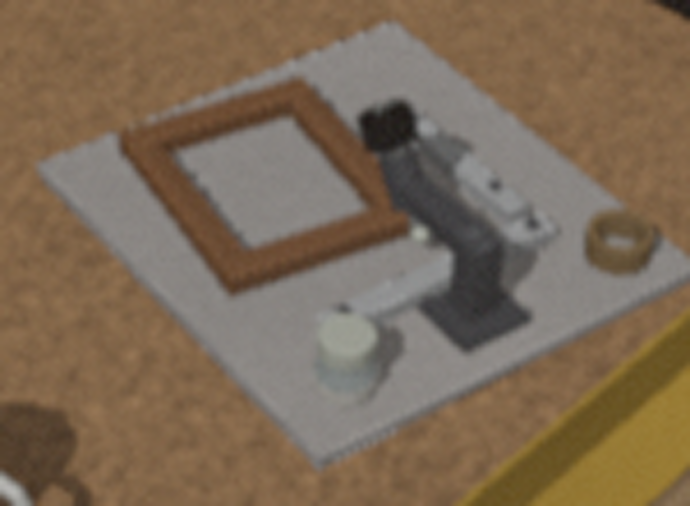

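Top: board corners roughly at (222,130), (310,148), (288,243) and (200,225). Its fit is 342 x 372 mm, so the jig origin is at (613,-27) with yaw -12°. The frame (160 x 189 mm fit) is at (561,-58), yaw -18.8°, and has to move about +49 mm and +41 mm in jig axes, turning +6.8°. Next I go above the near rail's centre at (482,-31).

apply_moves(increments=[17, -32, 0, 0, 0, -5.3, 85, 17, -32, 0, 0, 0, -5.3, 85, 17, -32, 0, 0, 0, -5.3, 85, 17, -32, 0, 0, 0, -5.3, 85, 17, -32, 0, 0, 0, -5.3, 85, 17, -32, 0, 0, 0, -5.3, 85, 17, -32, 0, 0, 0, -5.3, 85, 17, -32, 0, 0, 0, -5.3, 85], force=30)

```text
t: 1.7
tcp_pos: [0.3485, 0.2229, 0.2315]
orientation: [0.0, 0.548, 0.837, 0.0]
ft_force: [-0.1, -0.0, -0.9]
opening: 0.085
finger_force: 0.0
```

apply_moves(increments=[17, -32, 0, 0, 0, -5.3, 85, 17, -32, 0, 0, 0, -5.3, 85, 17, -32, 0, 0, 0, -5.3, 85, 17, -32, 0, 0, 0, -5.3, 85, 17, -32, -20, 0, 0, -5.3, 70, 17, -32, -30, 0, 0, -5.3, 70, 17, -32, -30, 0, 0, -5.3, 70, 15, -31, -30, 0, 0, -5.3, 70])

```text
t: 2.5
tcp_pos: [0.4828, -0.0323, 0.1204]
orientation: [0.0, 0.813, 0.582, 0.0]
ft_force: [1.5, -0.1, 0.3]
opening: 0.0701
finger_force: 0.0
```

apply_moves(increments=[0, 0, -30, 0, 0, 0, 65, 0, 0, -30, 0, 0, 0, 65, 0, 0, -20, 0, 0, 0, 65, 0, 0, 0, 0, 0, 0, 65, 0, 0, 0, 0, 0, 0, 65, 0, 0, 0, 0, 0, 0, 65, 0, 0, 0, 0, 0, 0, 65, 0, 0, 0, 0, 0, 0, 65])

```text
t: 3.3
tcp_pos: [0.4828, -0.0307, 0.0424]
orientation: [0.001, 0.812, 0.583, 0.001]
ft_force: [-0.2, -0.7, -0.4]
opening: 0.0651
finger_force: 0.0
```

```bash
python3 - <<'E'
from h import *
s=bot.read_state();print(s['t'],s['tcp_pos'],s['orientation'],s['opening'],s['joint_positions'],s['ft_force'])
im,d=bot.snapshot("side");cv2.imwrite("pics/s1.png",cv2.resize(im[150:300,170:370],None,fx=4,fy=4,interpolation=cv2.INTER_CUBIC)[...,::-1])
E
```

```text
3.3 [ 0.48281171 -0.0306997   0.04236218] [6.27044250e-04 8.12148298e-01 5.83450256e-01 7.40124474e-04] 0.0650797196471164 [-6.34802874e-02  1.19958939e-01 -4.70296782e-01  9.78600795e-01
 -3.18614886e-05  1.83217057e+00] [-0.16558707 -0.66474431 -0.38824184]
```

View pics/s1.png

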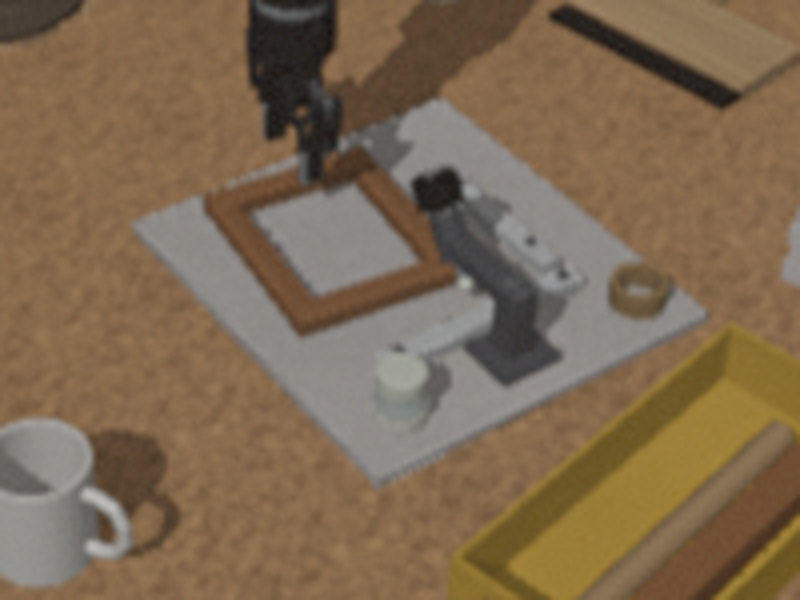

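The fingers straddle the near rail at its middle (about (315,165) in the crop). Now I lower and close.

apply_moves(increments=[0, 0, -15, 0, 0, 0, 65, 0, 0, -11, 0, 0, 0, 65, 0, 0, 0, 0, 0, 0, 20, 0, 0, 0, 0, 0, 0, 20, 0, 0, 0, 0, 0, 0, 20, 0, 0, 0, 0, 0, 0, 20, 0, 0, 0, 0, 0, 0, 20, 0, 0, 0, 0, 0, 0, 20], force=30)

```text
t: 4.15
tcp_pos: [0.4823, -0.0308, 0.0158]
orientation: [0.0, 0.812, 0.583, 0.0]
ft_force: [-1.0, 1.6, 3.7]
opening: 0.0232
finger_force: 30.6
```

apply_moves(increments=[7, 2.4, 0, 0, 0, 1, 20, 7, 2.4, 0, 0, 0, 1, 20, 7, 2.4, 0, 0, 0, 1, 20, 7, 2.4, 0, 0, 0, 1, 20, 7, 2.4, 0, 0, 0, 1, 20, 7, 2.4, 0, 0, 0, 1, 20, 7, 2.4, 0, 0, 0, 0.7, 20, 0, 0, 0, 0, 0, 0, 20])

```text
t: 4.95
tcp_pos: [0.5321, -0.0141, 0.0158]
orientation: [0.001, 0.777, 0.63, 0.0]
ft_force: [0.9, -1.4, 3.7]
opening: 0.0232
finger_force: 30.6
```

```bash
cat > m.py <<'E'
from h import *
import sys
from scipy import ndimage as nd
n=sys.argv[1]
s=bot.read_state();print(s['t'],s['tcp_pos'],s['opening'],s['ft_force'])
im,d=bot.snapshot("top")
J=np.array([.6127,-.027]);a=np.radians(-12);R=np.array([[np.cos(a),-np.sin(a)],[np.sin(a),np.cos(a)]])
r=bot.cut_out("top","frame")
if r:
    v,u=np.nonzero(r[0]['region']);P=ray("top",u,v,.03);q=rect(P);print('frame',r[0]['p'],q,'jig',((q[:2]/1000-J)@R*1000).round(1))
x0,y0=195,125
cv2.imwrite(f"pics/{n}.png",cv2.resize(im[y0:y0+120,x0:x0+120],None,fx=5,fy=5,interpolation=cv2.INTER_CUBIC)[...,::-1])
E
python3 m.py t2
```

```text
4.95 [ 0.53214839 -0.01405097  0.01577733] 0.023163336452960308 [ 0.88538493 -1.35672623  3.66864293]
frame 0.63 [637.5 -36.2 162.4 144.   76.6] jig [26.2 -3.8]
```

View pics/t2.png

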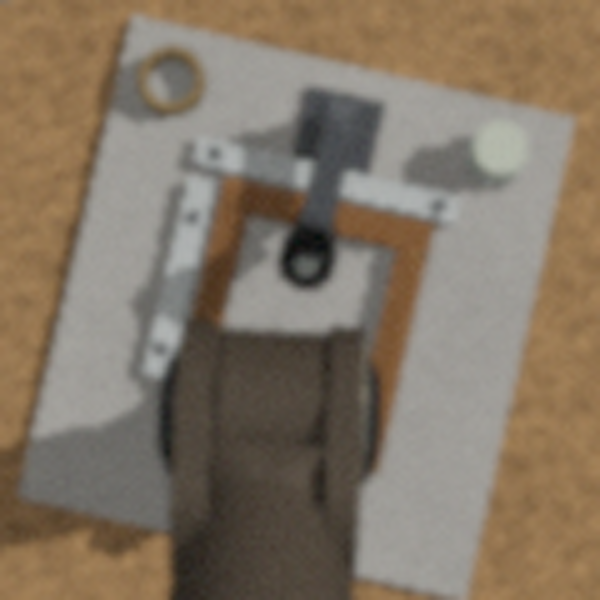

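The frame is nearly home, with gaps of a few mm to both fences. I push it along jig +x gently and watch the force.

apply_moves(increments=[0.8, -0.17, 0, 0, 0, 0, 20, 0.8, -0.17, 0, 0, 0, 0, 20, 0.8, -0.17, 0, 0, 0, 0, 20, 0.8, -0.17, 0, 0, 0, 0, 20, 0.8, -0.17, 0, 0, 0, 0, 20, 0, 0, 0, 0, 0, 0, 20, 0, 0, 0, 0, 0, 0, 20, 0, 0, 0, 0, 0, 0, 20])

```text
t: 5.85
tcp_pos: [0.5329, -0.0142, 0.0158]
orientation: [-0.002, 0.777, 0.63, -0.001]
ft_force: [-9.1, 2.1, 13.0]
opening: 0.023
finger_force: 31.7
```

apply_moves(increments=[0.2, 0.8, 0, 0, 0, 0, 20, 0.2, 0.8, 0, 0, 0, 0, 20, 0.2, 0.8, 0, 0, 0, 0, 20, 0.2, 0.8, 0, 0, 0, 0, 20, 0.1, 0.4, 0, 0, 0, 0, 20, 0, 0, 0, 0, 0, 0, 20, 0, 0, 0, 0, 0, 0, 20, 0, 0, 0, 0, 0, 0, 20])

```text
t: 6.65
tcp_pos: [0.5349, -0.0122, 0.0158]
orientation: [0.0, 0.777, 0.629, -0.001]
ft_force: [-4.2, -3.9, 9.9]
opening: 0.0231
finger_force: 31.3
```

apply_moves(increments=[0, 0, 0.6, 0, 0, 0, 20, 0.5, -0.1, 0, 0, 0, 0, 20, 0.5, -0.1, 0, 0, 0, 0, 20, 0.5, -0.1, 0, 0, 0, 0, 20, 0.5, -0.1, 0, 0, 0, 0, 20, 0, 0, 0, 0, 0, 0, 20, 0, 0, 0, 0, 0, 0, 20, 0, 0, 0, 0, 0, 0, 20])

```text
t: 7.45
tcp_pos: [0.5362, -0.0115, 0.0158]
orientation: [-0.001, 0.777, 0.63, -0.001]
ft_force: [-6.9, -0.0, 8.2]
opening: 0.0232
finger_force: 31.1
```

apply_moves(increments=[0.1, 0.5, 0, 0, 0, 0, 20, 0.1, 0.5, 0, 0, 0, 0, 20, 0.1, 0.5, 0, 0, 0, 0, 20, 0.1, 0.5, 0, 0, 0, 0, 20, 0, 0, 0, 0, 0, 0, 20, 0, 0, 0, 0, 0, 0, 20, 0, 0, 0, 0, 0, 0, 20, 0, 0, 0, 0, 0, 0, 20])

```text
t: 8.25
tcp_pos: [0.5362, -0.0114, 0.0158]
orientation: [0.0, 0.777, 0.629, -0.003]
ft_force: [-8.2, -8.4, 8.7]
opening: 0.0232
finger_force: 31.3
```

The TCP has stalled about where home should be. I release, rise and back off, then check.

apply_moves(increments=[0, 0, 0, 0, 0, 0, 60, 0, 0, 0, 0, 0, 0, 60, 0, 0, 0, 0, 0, 0, 60, 0, 0, 10, 0, 0, 0, 60, 0, 0, 30, 0, 0, 0, 60, -40, 8, 40, 0, 0, 0, 30, -45, 10, 40, 0, 0, 0, 0, -45, 10, 40, 0, 0, 0, 0])

```text
t: 9.05
tcp_pos: [0.4285, 0.0141, 0.1582]
orientation: [0.0, 0.777, 0.63, 0.0]
ft_force: [0.4, 0.3, 1.1]
opening: 0.0167
finger_force: 0.0
```

```bash
python3 m.py t3
```

```text
9.05 [0.42850005 0.01411028 0.15819594] 0.01672100069785813 [0.38269506 0.32671179 1.09084242]
frame 0.87 [619.  -29.3 166.5 193.6  77.3] jig [ 6.6 -0.9]
```

View pics/t3.png

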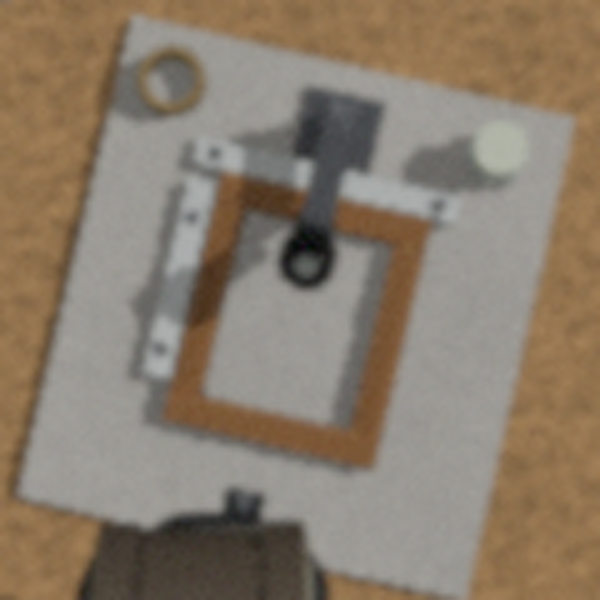

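The frame reads (6.6, -0.9) in jig axes, at 77.3-90 = -12.7°, so home within measuring error. I'll confirm flushness with closed-finger pushes, first on the near rail (+x), then on the right rail (+y).

apply_moves(increments=[30, -6.5, -30, 0, 0, 0, 0, 30, -6.5, -40, 0, 0, 0, 0, 0, 0, -40, 0, 0, 0, 0, 0, 0, -29, 0, 0, 0, 0, 10, -2.1, 0, 0, 0, 0, 0, 8, -1.7, 0, 0, 0, 0, 0, 0, 0, 0, 0, 0, 0, 0, 0, 0, 0, 0, 0, 0, 0])

```text
t: 9.95
tcp_pos: [0.5081, -0.003, 0.0184]
orientation: [0.0, 0.777, 0.63, 0.0]
ft_force: [-0.3, -0.1, 0.0]
opening: -0.0004
finger_force: 0.0
```

apply_moves(increments=[1, -0.2, 0, 0, 0, 0, 0, 1, -0.2, 0, 0, 0, 0, 0, 1, -0.2, 0, 0, 0, 0, 0, 1, -0.2, 0, 0, 0, 0, 0, 1, -0.2, 0, 0, 0, 0, 0, 1, -0.2, 0, 0, 0, 0, 0, 0, 0, 0, 0, 0, 0, 0, 0, 0, 0, 0, 0, 0, 0])

```text
t: 10.75
tcp_pos: [0.5118, -0.0039, 0.0176]
orientation: [-0.001, 0.777, 0.63, -0.001]
ft_force: [-5.4, 1.2, 4.8]
opening: -0.0002
finger_force: 3.1
```

apply_moves(increments=[1, -0.2, 0, 0, 0, 0, 0, 1, -0.2, 0, 0, 0, 0, 0, 1, -0.2, 0, 0, 0, 0, 0, 0, 0, 0, 0, 0, 0, 0, 0, 0, 0, 0, 0, 0, 0, 0, 0, 0, 0, 0, 0, 0, 0, 0, 0, 0, 0, 0, 0, 0, 0, 0, 0, 0, 0, 0])

```text
t: 11.55
tcp_pos: [0.5121, -0.004, 0.0173]
orientation: [-0.003, 0.777, 0.63, -0.002]
ft_force: [-13.8, 3.8, 10.8]
opening: -0.0001
finger_force: 7.6
```

apply_moves(increments=[-12, 2.5, 10, 0, 0, 0, 0, 0, 0, 40, 0, 0, 0, 0, 26, -35, 0, 0, 0, 0, 0, 26, -35, 0, 0, 0, 0, 0, 26, -35, 0, 0, 0, 0, 0, 26, -35, 0, 0, 0, 0, 0, 0, 0, -25, 0, 0, 0, 0, 0, 0, -25, 0, 0, 0, 0])

```text
t: 12.35
tcp_pos: [0.6102, -0.144, 0.0182]
orientation: [0.001, 0.777, 0.629, 0.001]
ft_force: [0.2, -0.2, -0.5]
opening: -0.0001
finger_force: 0.0
```

apply_moves(increments=[2, 9.8, 0, 0, 0, 0, 0, 1.4, 6.8, 0, 0, 0, 0, 0, 0.4, 2, 0, 0, 0, 0, 0, 0.4, 2, 0, 0, 0, 0, 0, 0.4, 2, 0, 0, 0, 0, 0, 0.4, 2, 0, 0, 0, 0, 0, 0, 0, 0, 0, 0, 0, 0, 0, 0, 0, 0, 0, 0, 0])

```text
t: 13.15
tcp_pos: [0.6135, -0.1206, 0.0195]
orientation: [0.003, 0.777, 0.629, -0.002]
ft_force: [-2.9, -9.9, 4.6]
opening: 0.0002
finger_force: 5.6
```

Both pushes bottomed out where the geometry says they should, so the frame is flush. Next I back off, rise, wind the last joint back for a long clockwise turn, and open the fingers.

apply_moves(increments=[-3, -14.7, 0, 0, 0, 0, 0, 0, 0, 45, 0, 0, 0, 0, 0, 0, 45, 0, 0, 8, 0, 0, 0, 45, 0, 0, 8, 20, 0, 0, 45, 0, 0, 8, 60, 0, 0, 0, 0, 0, 8, 85, 0, 0, 0, 0, 0, 8, 85, 0, 0, 0, 0, 0, 8, 85])

```text
t: 13.95
tcp_pos: [0.6106, -0.1325, 0.1988]
orientation: [0.001, 0.451, 0.893, 0.001]
ft_force: [0.7, 0.5, -0.2]
opening: 0.0726
finger_force: 0.0
```

apply_moves(increments=[5, 25, 0, 0, 0, 8, 85, 5, 25, 0, 0, 0, 8, 85, 5, 25, 0, 0, 0, 8, 85, 4, 25, 0, 0, 0, 8, 85, 0, 0, 0, 0, 0, 8, 85, 0, 0, 0, 0, 0, 8, 85, 0, 0, 0, 0, 0, 8, 85, 0, 0, 0, 0, 0, 8, 85])

```text
t: 14.75
tcp_pos: [0.6294, -0.0322, 0.1982]
orientation: [0.0, -0.091, 0.996, 0.001]
ft_force: [-0.6, 0.2, 0.4]
opening: 0.085
finger_force: 0.0
```

apply_moves(increments=[0, 0, 0, 0, 0, 8, 85, 0, 0, 0, 0, 0, 8, 85, 0, 0, 0, 0, 0, 8, 85, 0, 0, 0, 0, 0, 8, 85, 0, 0, 0, 0, 0, 8, 85, 0, 0, 0, 0, 0, 8, 85, 0, 0, 0, 0, 0, 8, 85, 0, 0, 0, 0, 0, 8, 85])

```text
t: 15.55
tcp_pos: [0.6294, -0.0324, 0.1982]
orientation: [0.001, -0.605, 0.796, 0.0]
ft_force: [0.9, 0.6, 0.8]
opening: 0.0846
finger_force: 0.0
```

apply_moves(increments=[0, 0, 0, -1.66, -7.82, 0, 85, 0, 0, 0, -1.66, -7.82, 0, 85, 0, 0, 0, -1.66, -7.82, 0, 85, 0, 0, 0, -1.66, -7.82, 0, 85, 0, 0, 0, 0, 0, 0, 85, 0, 0, 0, 0, 0, 0, 85, 0, 0, 0, 0, 0, 0, 85, 0, 0, 0, 0, 0, 0, 85])

```text
t: 16.35
tcp_pos: [0.6324, -0.0326, 0.2009]
orientation: [0.182, -0.579, 0.767, -0.209]
ft_force: [-0.2, 0.4, 0.2]
opening: 0.0851
finger_force: 0.0
```

```bash
cat > k.py <<'E'
from h import *
from scipy.spatial.transform import Rotation as Ro
s=bot.read_state();print(s['t'],s['tcp_pos'],s['opening'],s['joint_positions'].round(3) if hasattr(s['joint_positions'],'round') else s['joint_positions'],s['ft_force'],s['wrist_torque'])
R=Ro.from_quat(np.roll(s['orientation'],-1)).as_matrix()
a=np.radians(-12);xj=np.array([np.cos(a),np.sin(a),0]);t=np.radians(32)
ax=-xj*np.sin(t)+np.array([0,0,np.cos(t)])
k=np.array([.6127,-.027,0])+xj*.041+[0,0,.112]
print('tool z',R[:,2].round(3),'want',-ax.round(3),'rotvec fix deg',np.degrees(np.cross(R[:,2],-ax)).round(2))
g=np.array(s['tcp_pos'])-.019*R[:,2];e=(k-g)*1000;print('grasp err mm',e.round(1),'along axis down',(e@-ax).round(1),'lateral',(e-(e@ax)*ax).round(1))
print('knob',k,'torque about axis',np.dot(s['wrist_torque'],ax).round(3),'tool y',R[:,1].round(2))
E
python3 k.py
```

```text
16.35 [ 0.63239991 -0.03256837  0.20094995] 0.08506441466534076 [-0.    -0.089 -0.473  0.635 -0.11  -1.324] [-0.22727563  0.39027878  0.22953144] [ 0.06533062  0.4728336  -0.02456421]
tool z [ 0.521 -0.11  -0.847] want [ 0.518 -0.11  -0.848] rotvec fix deg [-0.01  0.15 -0.02]
grasp err mm [  30.3   -5.  -105. ] along axis down 105.3 lateral [-24.3   6.6 -15.7]
knob [ 0.65280405 -0.03552438  0.112     ] torque about axis -0.003 tool y [-0.81  0.24 -0.53]
```

apply_moves(increments=[-12.1, 3.3, -7.9, 0, 0, 0, 85, -12.2, 3.3, -7.8, 0, 0, 0, 85, 15.5, -3.3, -25.4, 0, 0, 0, 85, 15.5, -3.3, -25.4, 0, 0, 0, 85, 0, 0, 0, 0, 0, 0, 85, 0, 0, 0, 0, 0, 0, 85, 0, 0, 0, 0, 0, 0, 85, 0, 0, 0, 0, 0, 0, 85])

```text
t: 17.15
tcp_pos: [0.6369, -0.0323, 0.1332]
orientation: [0.181, -0.579, 0.767, -0.209]
ft_force: [1.0, -0.6, 0.3]
opening: 0.0852
finger_force: 0.0
```

```bash
python3 k.py; python3 - <<'E'
from h import *
a=bot.snapshot("side")[0][175:255,215:315];b=bot.snapshot("top")[0][140:220,210:310]
cv2.imwrite("pics/k1.png",cv2.resize(np.hstack([a,b]),None,fx=4,fy=4,interpolation=cv2.INTER_CUBIC)[...,::-1])
for c in("side","top"):
  print(c,[(np.round(r['position'],4),round(r['p'],2)) for r in bot.spot_in(c,"knob_grip")[:2]],[(np.round(r['position'],4),round(r['p'],2)) for r in bot.spot_in(c,"plunger")[:2]])
print(proj("side",[.6528,-.0355,.112]),proj("top",[.6528,-.0355,.112]))
E
```

```text
17.15 [ 0.63694459 -0.03232205  0.1332062 ] 0.08516018760913502 [ 0.    -0.041 -0.583  0.478 -0.11  -1.324] [ 1.03552793 -0.60393348  0.337217  ] [0.09945652 0.48796676 0.00202498]
tool z [ 0.52  -0.11  -0.847] want [ 0.518 -0.11  -0.848] rotvec fix deg [-0.01  0.11 -0.02]
grasp err mm [ 25.7  -5.3 -37.3] along axis down 45.6 lateral [ 2.1 -0.3  1.3]
knob [ 0.65280405 -0.03552438  0.112     ] torque about axis 0.004 tool y [-0.81  0.24 -0.53]
side [] []
top [] []
[279.08419359 196.56404837] [255.78149506 176.3478817 ]
```

View pics/k1.png

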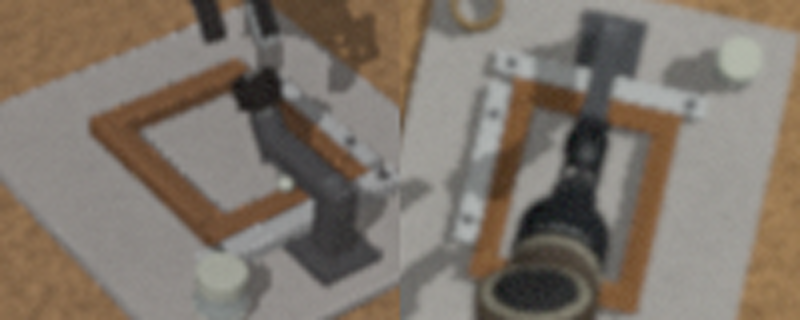

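In the side half the knob centre is at pixel (279,197), exactly where predicted, and the frame looks flush. I go in and grip.

apply_moves(increments=[8.5, -1.7, -12, 0, 0, 0, 85, 8.5, -1.7, -12, 0, 0, 0, 85, 8.2, -1.7, -12.5, 0, 0, 0, 85, 0, 0, 0, 0, 0, 0, 34, 0, 0, 0, 0, 0, 0, 34, 0, 0, 0, 0, 0, 0, 34, 0, 0, 0, 0, 0, 0, 34, 0, 0, 0, 0, 0, 0, 34], force=35)

```text
t: 18.25
tcp_pos: [0.6625, -0.0378, 0.0965]
orientation: [0.182, -0.579, 0.767, -0.209]
ft_force: [4.2, -3.1, 0.4]
opening: 0.0373
finger_force: 36.0
```

```bash
python3 k.py
```

```text
18.25 [ 0.66249505 -0.03780918  0.09652588] 0.037330749205429996 [-0.01   0.037 -0.594  0.388 -0.106 -1.332] [ 4.21227878 -3.14963857  0.35173564] [-0.25519239 -0.2351642  -0.18179402]
tool z [ 0.521 -0.111 -0.846] want [ 0.518 -0.11  -0.848] rotvec fix deg [0.04 0.17 0.  ]
grasp err mm [ 0.2  0.2 -0.6] along axis down 0.6 lateral [-0.1  0.2 -0.1]
knob [ 0.65280405 -0.03552438  0.112     ] torque about axis -0.048 tool y [-0.81  0.24 -0.53]
```

apply_moves(increments=[0, 0, 0, 4.14, -0.88, -6.78, 34, 0, 0, 0, 4.14, -0.88, -6.78, 34, 0, 0, 0, 4.14, -0.88, -6.78, 34, 0, 0, 0, 4.14, -0.88, -6.78, 34, 0, 0, 0, 4.14, -0.88, -6.78, 34, 0, 0, 0, 4.14, -0.88, -6.78, 34, 0, 0, 0, 4.14, -0.88, -6.78, 34, 0, 0, 0, 4.14, -0.88, -6.78, 34])

```text
t: 19.05
tcp_pos: [0.6626, -0.038, 0.0966]
orientation: [0.265, -0.082, 0.957, -0.081]
ft_force: [5.3, -3.4, -0.5]
opening: 0.037
finger_force: 36.0
```

```bash
python3 k.py
```

```text
19.05 [ 0.66264983 -0.03795354  0.09661935] 0.03704966133981901 [-0.01   0.037 -0.594  0.388 -0.106 -0.211] [ 5.29604324 -3.38523715 -0.49624347] [-0.3920305  -0.45330448 -0.08847985]
tool z [ 0.521 -0.111 -0.846] want [ 0.518 -0.11  -0.848] rotvec fix deg [0.06 0.19 0.01]
grasp err mm [ 0.1  0.3 -0.7] along axis down 0.6 lateral [-0.2  0.4 -0.2]
knob [ 0.65280405 -0.03552438  0.112     ] torque about axis 0.078 tool y [-0.11  0.97 -0.2 ]
```

apply_moves(increments=[0, 0, 0, 4.14, -0.88, -6.78, 34, 0, 0, 0, 4.14, -0.88, -6.78, 34, 0, 0, 0, 4.14, -0.88, -6.78, 34, 0, 0, 0, 4.14, -0.88, -6.78, 34, 0, 0, 0, 4.14, -0.88, -6.78, 34, 0, 0, 0, 4.14, -0.88, -6.78, 34, 0, 0, 0, 4.14, -0.88, -6.78, 34, 0, 0, 0, 4.14, -0.88, -6.78, 34])

```text
t: 19.85
tcp_pos: [0.6626, -0.0382, 0.0966]
orientation: [0.268, 0.438, 0.855, 0.072]
ft_force: [5.0, -2.7, 0.6]
opening: 0.0373
finger_force: 36.0
```

```bash
python3 k.py
```

```text
19.85 [ 0.66259161 -0.03816841  0.09661144] 0.037280187592368286 [-0.01   0.037 -0.594  0.388 -0.107  0.905] [ 4.97258374 -2.74140887  0.57318219] [-0.55621549 -0.36141001 -0.14867936]
tool z [ 0.521 -0.112 -0.846] want [ 0.518 -0.11  -0.848] rotvec fix deg [0.1  0.18 0.04]
grasp err mm [ 0.1  0.5 -0.7] along axis down 0.6 lateral [-0.2  0.6 -0.2]
knob [ 0.65280405 -0.03552438  0.112     ] torque about axis 0.122 tool y [0.71 0.61 0.36]
```

apply_moves(increments=[0, 0, 0, 4.14, -0.88, -6.78, 34, 0, 0, 0, 4.14, -0.88, -6.78, 34, 0, 0, 0, 4.14, -0.88, -6.78, 34, 0, 0, 0, 4.14, -0.88, -6.78, 34, 0, 0, 0, 4.14, -0.88, -6.78, 34, 0, 0, 0, 4.14, -0.88, -6.78, 34, 0, 0, 0, 4.14, -0.88, -6.78, 34, 0, 0, 0, 4.14, -0.88, -6.78, 34])

```text
t: 20.65
tcp_pos: [0.6624, -0.0383, 0.0965]
orientation: [0.189, 0.824, 0.494, 0.202]
ft_force: [4.0, -4.3, 0.7]
opening: 0.0372
finger_force: 36.1
```

```bash
python3 k.py
```

```text
20.65 [ 0.66240945 -0.03826583  0.09653596] 0.03723691391996767 [-0.01   0.037 -0.594  0.388 -0.107  2.021] [ 4.03908638 -4.26754522  0.67871784] [-0.6127124  -0.33549824 -0.15113424]
tool z [ 0.521 -0.112 -0.846] want [ 0.518 -0.11  -0.848] rotvec fix deg [0.1  0.15 0.04]
grasp err mm [ 0.3  0.6 -0.6] along axis down 0.6 lateral [-0.   0.7 -0.1]
knob [ 0.65280405 -0.03552438  0.112     ] torque about axis 0.152 tool y [ 0.74 -0.44  0.51]
```

The torque about the axis rose from 0.08 to 0.15 N m, so the ratchet is slipping after 3.35 rad in all. I let go and withdraw along the axis.

apply_moves(increments=[0, 0, 0, 0, 0, 0, 85, 0, 0, 0, 0, 0, 0, 85, 0, 0, 0, 0, 0, 0, 85, 0, 0, 0, 0, 0, 0, 85, -10, 2.1, 17, 0, 0, 0, 85, -15.5, 3.3, 25.4, 0, 0, 0, 85, -15.5, 3.3, 25.4, 0, 0, 0, 85, -15.5, 3.3, 25.4, 0, 0, 0, 85])

```text
t: 21.45
tcp_pos: [0.6039, -0.0252, 0.1886]
orientation: [0.188, 0.823, 0.497, 0.201]
ft_force: [0.6, 0.4, 0.1]
opening: 0.0851
finger_force: 0.0
```

apply_moves(increments=[-40, 8, 20, 0, 0, 0, 85, -40, 8, 20, 0, 0, 0, 85, -40, 8, 0, 0, 0, 0, 85, -40, 8, 0, 0, 0, 0, 85, -40, 8, 0, 0, 0, 0, 85, 0, 0, 0, 0, 0, 0, 85, 0, 0, 0, 0, 0, 0, 85, 0, 0, 0, 0, 0, 0, 85])

```text
t: 22.25
tcp_pos: [0.4055, 0.0146, 0.2282]
orientation: [0.188, 0.823, 0.497, 0.201]
ft_force: [0.3, 0.2, 0.5]
opening: 0.0849
finger_force: 0.0
```

```bash
python3 m.py t4; python3 - <<'E'
from h import *
a=bot.snapshot("side")[0][165:265,205:325];b=cv2.imread("pics/t4.png")
cv2.imwrite("pics/f.png",cv2.resize(a,None,fx=6,fy=6,interpolation=cv2.INTER_CUBIC)[...,::-1])
cv2.imwrite("pics/f.png",np.hstack([cv2.resize(cv2.imread("pics/f.png"),(480,400)),cv2.resize(b,(320,320),interpolation=cv2.INTER_AREA)[:,:][np.r_[0:320,[319]*80]]]))
E
```

```text
22.25 [0.40546458 0.01460695 0.22824357] 0.08490391091388459 [0.31327561 0.19282942 0.46632545]
frame 0.65 [617.9 -26.2 162.9 195.3  78. ] jig [4.9 1.9]
```

View pics/f.png

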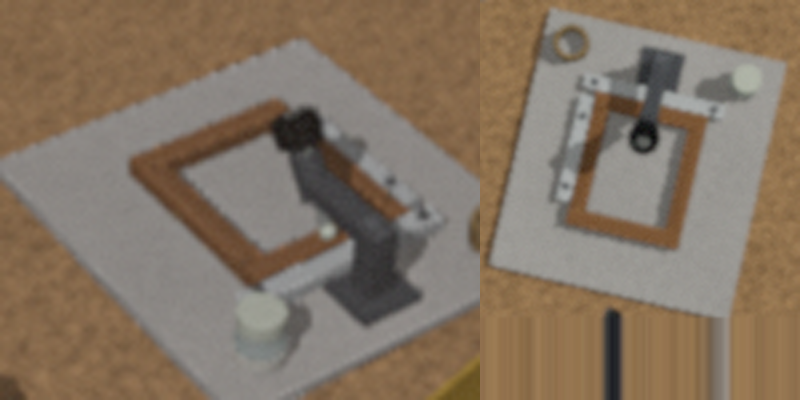

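The final view shows the frame flush on both fences at exactly -12.0°. The white tip at (328,230) sits on its far rail, and the jar and tape roll are where they were. I'm handing in.

```bash
python3 -c "
from cell import bot
print(bot.hand_in())"
```

```text
the job is handed in; nothing more can be done
None
```

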